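# Lock a foam-tester sample tube with a worm-drive band clamp

## Robot

A 6-joint arm with a two-finger parallel gripper is mounted at the origin on the work surface. World frame = base frame: x ahead of the robot, y to its left, z up, the work surface at z = 0. Lengths are in mm, angles in degrees, forces in N, time in s.
With the tool pointing down it reaches from about 325 to 925 mm from the base axis. Payload 3.1 kg.
Tool frame: the origin (TCP) lies at the very end of the fingers, on their centre line; the grasp point (between the pads) lies grasp_offset behind it (grasp_offset is the distance from the TCP to the grasp point, in mm); z points along the fingers, x is the direction in which the jaws open and shut, and the axes are right-handed (so a half turn about z gives the same grasp; the last joint's range is limited). The gripper opens to 85 mm and grips with 20 to 120 N. Pads are 22 mm wide; open, the fingers measure 114 mm over their backs; the gripper's body (76 mm by 85 mm) begins 54 mm behind the grasp point. The pads swing forward as they close: fully open they stand 13 mm farther back than shut.
Start: joints at [-73.98, 12.427, 92.441, -0, 75.132, -6.429], TCP at [238.679, -577.643, 231.3] pointing down, gripper open.
Joint ranges: [-157.48, 157.48], [-44.54, 120.13], [17.64, 146.25], [-64.5, 244.5], [7.68, 150.69], [-147.95, 147.95]. Speed limits (degrees/s): [159.86, 159.86, 180, 180, 180, 180].

## Interface

Orientations are given as [roll, pitch, yaw] about the fixed x, y, z axes, in that order (R = Rz(yaw) Ry(pitch) Rx(roll)).
In Python, from station import * gives the robot as it stands. Calls block until the motion is done:
- goto(position, orientation): joint-space move of the TCP to a pose.
- move_l(position, attitude=None, speed=150): straight line of the TCP; attitude=None keeps the orientation; speed is the mean speed in mm/s.
- move_j(angles): joint-space move.
- grip(opening, squeeze=None): finger opening in mm; squeeze is the grip in N (None keeps the last); returns when the fingers have stopped.
- wait(seconds).
- solve_ik(position, orientation): joint angles nearest the present ones, or None.
- get_obs(): the state.
- get_image(name): name is "scene" or "top" or "wrist"; returns the picture (480x640x3 uint8, red, green, blue); there is no depth.
- get_calibration(name): a dict with "fx", "fy", "cx", "cy" (pixels), "D" ([k1, k2, p1, p2, k3] as OpenCV has them; the pictures are not rectified), "R" (3x3) and "t" (3): a world point X has camera coordinates R X + t; the wrist camera has in their place "mount" (4x4, takes a point from camera to tool coordinates, whose origin is the TCP and whose axes are the tool frame's). Camera axes: x right, y down, z forward; pixel columns grow to the right and rows downward; lengths in mm; the calibration is good to about 2 mm. A picture is of the moment at which its call begins: read the wrist's pose just before it. get_calibration takes no time and is no camera call.
A pose or a line that the arm cannot do raises Unreachable and nothing moves.
- sign_off(): hands the job in, once; it reports no verdict.
Trained networks look in the newest picture that a camera, given by its name, has taken for a name from the list of things; names that differ only in an ending like _2 or _b are one class to them, and where a whole thing is asked for, a point or a joint stands for the part that bears it (a point fixed in the world has none). Each returns a list of dicts, best first, with "score" (0 to 1); they miss things now and then, are a little off and sometimes report something else, mostly with a low value. They report only what shows in the picture. A call takes as long as a camera call. They do not tell look-alikes from the thing itself.
- spot_in(name, camera): "extent" ([centre column, centre row, width, height] in pixels, round what is visible of it).
- regions_of(name, camera): "region" (480x640 bool, what is visible of it) and "extent" ([centre column, centre row, width, height] in pixels, round what is visible of it).
The state is a dict: "t": time; "joint_pos": joint angles; "qvel": joint speeds; "effort": joint torques, N m; "tcp_pos": TCP position; "ee_rot": TCP orientation; "wrist_force": force on the tool from outside, world axes, zero at the start; "moment": the same for the moment, N m; "grip_width": finger opening in mm.
Only numpy, scipy, OpenCV 4.12 (cv2) and the standard library are available. Lean on these libraries where they do the work, as an engineer would, in place of code of your own. Each camera call takes 0.05 s, during which the arm holds its last target. There are 200 camera calls.

## Task

Take the band clamp that fits (the larger one, with the blue key) out of its cradle, slide it still loose over the end of the cardboard tube and the collar's barbs, screw housing above the steel ledge, until the band sits on the smooth seat between the barbs and the grey flange. Then turn the blue key clockwise, seen from above, until the band is snug on the collar, and let go. Leave the smaller clamp, the bottle, the spare tube and the jar where they stand.

Things in the scene. Friction and masses are not known exactly. Their poses are not given: they have to be found in the camera images.
- fixture: Collar fixture fixed to the bench, yaw and place vary: aluminium plate 175 x 150 x 12 mm (x -120 to +55), grey upright flange block (x 0 to +30, y -45 to +45, top at z = 105 mm); from the flange face at x = 0 a level barbed collar points along -x, axis at y = 0, z = 85 mm. Origin: underside of the plate, below the middle of the flange face; z up
- seat (a point): On the collar's axis, middle of the smooth seat (44 mm diameter, 30 mm long), 15 mm from the flange face, 85 mm above the bench. Axes as the fixture: x along the collar into the flange (a clamp slides on along +x), z up, ledge on the -y side. The clamp's origin belongs here, or up to 8 mm farther along +x, the band resting on the flange
- tube_end (a point): Free end of the cardboard tube on the collar's axis, 85 mm from the flange face; axes as the fixture. Going +x from here: tube 36 mm in diameter for 25 mm, two barbs each 15 mm long (39 mm growing to 47 mm in diameter), then the seat
- ledge (a point): Middle of the top of the level steel ledge, 90 x 22 mm, that runs alongside the collar on its -y side from the flange (centre line 43 mm from the collar's axis, 65.5 mm above the bench). The clamp's housing slides above it and then rests on it, so that the clamp cannot roll round the collar; it lies 1.5 mm below the housing when ring and collar are concentric
- clamp: The clamp that fits, 140 g: steel band 52 mm inner, 58 mm outer diameter, 14 mm wide. Origin at the ring's centre (37 mm above the bench in its cradle; it lifts straight up), x along the ring's axis, z up, screw housing with the blue key on the -y side. The +y half ring is a separate strap that the screw draws towards -y. Goes on the collar with its x, y, z along those of seat
- housing (a point): Middle of the underside of the clamp's screw housing (20 x 21 x 36 mm high), 39.5 mm to -y of the ring's centre and 18 mm below it, under the screw's vertical axis; axes as the clamp
- strap: The moving half of the clamp's band (+y half ring, 3 mm thick, 12 mm wide); axes as the clamp, origin at the ring's centre when the screw reads 0
- screw (a joint): Angle of the blue key, rad; grows clockwise seen from above and tightens: the strap moves 3.2 mm per rad. At 0 the ring is round; starts between -0.4 and 0.2. On the seat it binds from about 2.4; turn on to about 2.9 (end stop 3.5, harmless): let go, it springs back to about 2.6, which is snug. Else friction (0.05 N m) keeps it where it is left; turning drags the ring on the flange
- key (a point): Middle of the blue key, an upright tab 34 mm wide (its x) x 9 mm thick (its y) x 38 mm high, on the screw's axis: 39.5 mm to -y of the ring's centre and 58 mm above it. Its frame turns with the key; at joint value 0 its axes are the clamp's. Grip it from above across the 9 mm, both to carry the clamp and to turn the screw
- small_clamp: Look-alike clamp with a red key, standing in the other cradle, to be left: band 36 mm inner diameter, too small for the collar. Origin at the ring's centre, 29 mm above the bench; its key (34 x 9 x 38 mm) stands at y = -31.5 mm, up to z = +77 mm
- cradle_big: Fixed grey cradle of the blue-keyed clamp: base 70 x 110 x 8 mm with its middle 12 mm to -y of the origin, and two cheeks 20 mm apart, 32 mm high, either side of the ring. Origin on the bench under the ring's centre; axes as the clamp's
- cradle_small: Like cradle_big, for the smaller clamp. The two cradles may change places
- bottle: Amber bottle 64 mm in diameter, 170 mm high, loose; origin at the centre of its underside
- spare_tube: Spare cardboard tube standing on end, 56 mm in diameter, 150 mm high, loose; origin at the centre of its underside. It stands in front of the collar's end
- jar: Clear jar with a blue lid, 68 mm in diameter, 85 mm high, loose; origin at the centre of its underside
Not all that is in view belongs to the job. What is shaped like the clamp but orange or pink is not meant.

How it is judged (in metres and radians):
On the way, in this order (a step that is already met when the one before it is completed fails the run):
1. the clamp's band is round the smooth seat between barbs and flange, still loose (x of clamp in the frame of seat between -0.0095 and 0.0095 m and distance between clamp and seat below 0.012 m and angle between the x axis of clamp and the x axis of seat, either way round below 0.4 rad and value of joint screw below 1.8 rad), for 0.1 s.
2. the screw has been turned until the band is snug on the seat (x of clamp in the frame of seat between -0.0095 and 0.0095 m and distance between clamp and seat below 0.012 m and angle between the x axis of clamp and the x axis of seat, either way round below 0.3 rad and contact force between strap and fixture above 8 N and value of joint screw above 1.9 rad), for 0.2 s.
At the end, for the whole second after the job is handed in: The blue-keyed clamp sits on the seat (within 9.5 mm of its middle along the collar, within 12 mm in all, square to the collar within 0.2 rad), drawn up so that the strap presses on the collar with more than 8 N (screw beyond 1.9 rad), at rest and released (x of clamp in the frame of seat between -0.0095 and 0.0095 m and distance between clamp and seat below 0.012 m and angle between the x axis of clamp and the x axis of seat, either way round below 0.2 rad and contact force between strap and fixture above 8 N and value of joint screw above 1.9 rad and linear speed of clamp below 0.02 m/s and angular speed of clamp below 0.2 rad/s); the robot touches nothing.
It fails at once if the smaller clamp was moved more than 30 mm or tipped over (distance of small_clamp from where it was at the start of the episode above 0.03 m or angle between small_clamp's own z axis and vertical above 0.5 rad).
It fails at once if the amber bottle was moved more than 30 mm or tipped over (distance of bottle from where it was at the start of the episode above 0.03 m or angle between bottle's own z axis and vertical above 0.5 rad).
It fails at once if the spare cardboard tube was moved more than 30 mm or tipped over (distance of spare_tube from where it was at the start of the episode above 0.03 m or angle between spare_tube's own z axis and vertical above 0.5 rad).
It fails at once if the jar was moved more than 30 mm or tipped over (distance of jar from where it was at the start of the episode above 0.03 m or angle between jar's own z axis and vertical above 0.5 rad).
It also fails if it takes over 64 s, if anything falls off the work surface, if the arm or the gripper's body presses on something with over 40 N, if the wrist force passes 120 N, or if a joint passes its speed limit or range.

## Working session

There is one attempt and no reset: what is moved stays moved. The work goes in short steps, each a Python script; the robot and the scene stay as the last script left them, time stands still between calls to the robot, and variables do not carry over. Pictures are saved under pics/ and viewed, about 8 in all and at most 12, crops included, and the job is handed in when it is done.

```bash
mkdir -p pics; ls
python3 - <<'E'
from station import *
import cv2,numpy as np
ims=[]
for c in ["scene","top"]:
    im=get_image(c); cv2.imwrite(f"pics/{c}0.png",im[:,:,::-1]); 
    k=get_calibration(c); print(c,{a:np.round(np.array(b),3).tolist() for a,b in k.items()})
    for n in ["fixture","clamp","key","housing","small_clamp","cradle_big","bottle","spare_tube","jar"]:
        print(n,[(round(d["score"],2),np.round(d["extent"]).astype(int).tolist()) for d in spot_in(n,c)][:4])
k=get_calibration("wrist");print(k)
o=get_obs();print(o)
print(grasp_offset)
E
```

```text
pics
scene {'fx': 447.432, 'fy': 447.432, 'cx': 321.635, 'cy': 235.99, 'D': [0.003, 0.0, 0.0, 0.0, 0.0], 'R': [[0.408, 0.913, -0.008], [0.758, -0.343, -0.554], [-0.509, 0.22, -0.832]], 't': [-172.436, -368.976, 1388.061]}
fixture [(0.91, [382, 265, 91, 83]), (0.34, [219, 297, 37, 29])]
clamp [(0.97, [208, 245, 47, 32]), (0.9, [219, 299, 43, 31]), (0.9, [154, 317, 39, 54]), (0.37, [323, 305, 33, 54])]
key [(0.58, [220, 237, 20, 19]), (0.48, [202, 293, 9, 23])]
housing [(0.65, [155, 319, 42, 54]), (0.64, [207, 243, 45, 31])]
small_clamp [(0.92, [281, 250, 26, 30]), (0.74, [218, 298, 41, 29])]
cradle_big [(0.82, [223, 304, 56, 45])]
bottle [(0.87, [321, 305, 30, 54])]
spare_tube [(0.88, [352, 178, 26, 55])]
jar [(0.86, [451, 240, 33, 36])]
top {'fx': 523.547, 'fy': 523.547, 'cx': 317.154, 'cy': 236.396, 'D': [0.004, 0.0, 0.0, 0.0, 0.0], 'R': [[0.013, -1.0, 0.019], [-0.987, -0.016, -0.163], [0.163, -0.016, -0.986]], 't': [-82.202, 545.005, 1374.291]}
fixture [(0.64, [266, 213, 65, 66])]
clamp [(0.89, [456, 248, 27, 36]), (0.84, [406, 234, 31, 21]), (0.51, [399, 299, 46, 29]), (0.44, [266
[... 953 characters left out ...]
  1.00000000e+00]])}
{'t': 1.0, 'joint_pos': array([-7.39797282e+01,  1.24278176e+01,  9.24405857e+01,  1.50794699e-03,
        7.51326318e+01, -6.42679825e+00]), 'qvel': array([-0.09875598, -0.01829128,  0.02641334, -0.02130082,  0.05008265,
       -0.05986671]), 'effort': array([ 9.10307836e-05, -3.96898270e+01, -3.04264748e+01, -2.89650716e-04,
        7.52816322e-04, -1.05619287e-05]), 'tcp_pos': array([ 238.69270434, -577.63820997,  231.30019986]), 'ee_rot': array([-1.79998436e+02,  8.65469522e-04, -6.75533169e+01]), 'wrist_force': array([-0.18420259,  0.9436292 ,  0.77481395]), 'moment': array([-0.02432063, -0.01747367, -0.04760491]), 'grip_width': 85.53660338407222}
18.700000000000003
```

Run:
```python
import cv2,numpy as np
a=cv2.imread("pics/scene0.png")[140:380,100:500]; b=cv2.imread("pics/top0.png")[160:340,180:500]
a=cv2.resize(a,(800,480),interpolation=3)
cv2.imwrite("pics/sc_crop.png",a)
cv2.imwrite("pics/top_crop.png",cv2.resize(b,(800,450),interpolation=3))
```

```text
(no output)
```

View pics/sc_crop.png

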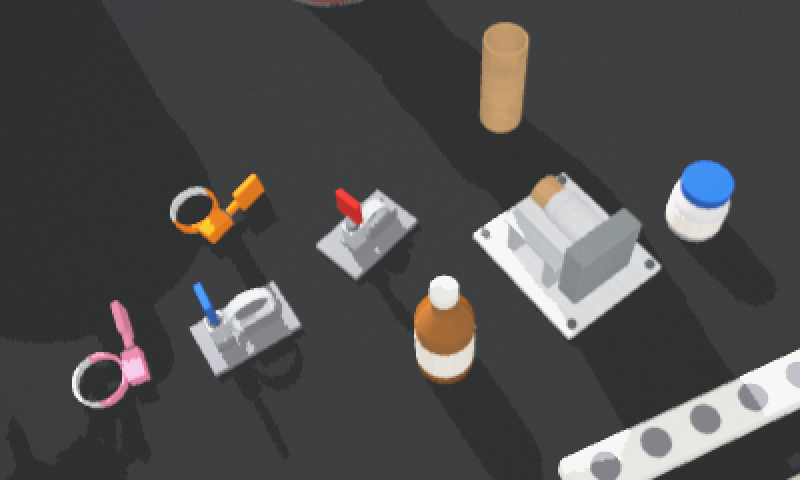

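View pics/top_crop.png

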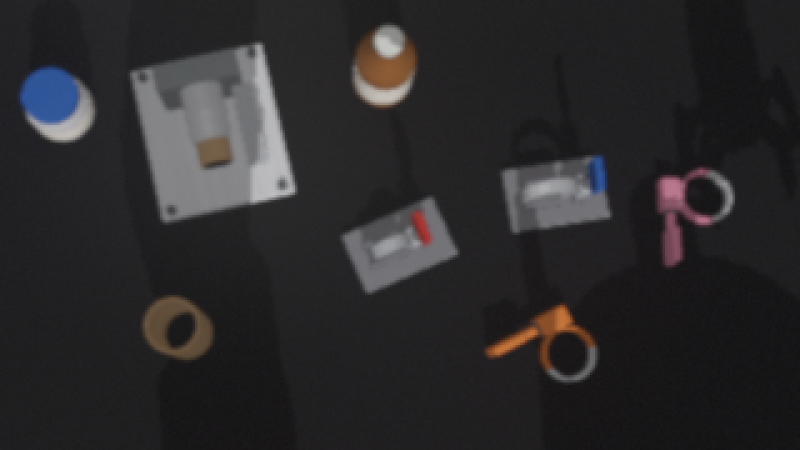

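Blue-keyed clamp: scene (219,299), top (406,234), upright in its cradle. Red-keyed small clamp: scene (281,250). Orange (208,245) and pink (154,317) lie flat and are decoys. In the top view the collar points down, with the ledge on its right. Next, coarse poses.

```bash
cat > h.py <<'E'
from station import *
import numpy as np, cv2
from scipy.spatial.transform import Rotation as Ro
def cal(n,obs=None):
    k=get_calibration(n);K=np.array([[k["fx"],0,k["cx"]],[0,k["fy"],k["cy"]],[0,0,1]]);D=np.array(k["D"],float)
    if n!="wrist": return K,D,np.array(k["R"]),np.array(k["t"])
    T=np.eye(4);T[:3,:3]=Ro.from_euler("xyz",obs["ee_rot"],degrees=True).as_matrix();T[:3,3]=obs["tcp_pos"]
    T=np.linalg.inv(T@k["mount"]);return K,D,T[:3,:3],T[:3,3]
def proj(X,c):
    K,D,R,t=c;return cv2.projectPoints(np.asarray(X,float).reshape(-1,3),cv2.Rodrigues(R)[0],t,K,D)[0].reshape(-1,2)
def ray(uv,c):
    K,D,R,t=c;p=cv2.undistortPoints(np.array(uv,float).reshape(1,1,2),K,D).ravel()
    return -R.T@t,R.T@np.array([p[0],p[1],1])
def atz(uv,z,c):
    o,d=ray(uv,c);return o+d*(z-o[2])/d[2]
def tri(obs):  # list of (uv,cam)
    A=np.zeros((3,3));b=np.zeros(3);L=[]
    for uv,c in obs:
        o,d=ray(uv,c);d/=np.linalg.norm(d);P=np.eye(3)-np.outer(d,d);A+=P;b+=P@o;L.append((o,P))
    X=np.linalg.solve(A,b);return X,[float(np.linalg.norm(P@(X-o))) for o,P in L]
def blue(im,hue=(105,130),smin=120,vmin=50):
    h=cv2.cvtColor(im,cv2.COLOR_RGB2HSV);m=((h[...,0]>hue[0])&(h[...,0]<hue[1])&(h[...,1]>smin)&(h[...,2]>vmin)).astype(np.uint8)
    return m
def blobs(m,amin=15):
    n,l,s,c=cv2.connectedComponentsWithStats(m);return [(s[i,4],c[i],l==i) for i in range(1,n) if s[i,4]>=amin]
def fr(x,y,yaw,P,z=0):
    return Ro.from_euler("z",yaw,degrees=True).apply(np.asarray(P,float))+[x,y,z]
E
python3 - <<'E'
from h import *
S,T=cal("scene"),cal("top")
tc=lambda p:(180+p[0]/2.5,160+p[1]/2.5)
sc=lambda p:(100+p[0]/2,140+p[1]/2)
print("fix top",[atz(tc(p),12,T).round() for p in [(132,71),(261,43),(296,192),(162,222)]])
print("fix sc",[atz(sc(p),12,S).round() for p in [(569,338),(660,266),(473,236)]])
print("cradle top",[atz(tc(p),8,T).round() for p in [(502,170),(511,232),(610,216)]])
print("cradle sc",[atz(sc(p),8,S).round() for p in [(190,328),(217,374),(300,325),(275,282)]])
ms=[]
for n in ["scene","top"]:
    im=cv2.imread(f"pics/{n}0.png")[:,:,::-1].copy();print(n,[(a,c.round(1)) for a,c,_ in blobs(blue(im))])
for n,p,q in [("tube",(251,290),(352,178)),("bottle",(335,187),(321,305)),("jar",(205,202),(451,240)),("key",(418,232),(202,293)),("smallkey",(180+421/2.5,160+228/2.5),(100+349/2,140+206/2))]:
    X,e=tri([(p,T),(q,S)]);print(n,X.round(),np.round(e,1))
E
```

```text
fix top [array([685., 164.,  12.]), array([720.,  20.,  12.]), array([550., -23.,  12.]), array([514., 124.,  12.])]
fix sc [array([724.,  22.,  12.]), array([686., 165.,  12.]), array([557., -20.,  12.])]
cradle top [array([ 579., -253.,    8.]), array([ 509., -262.,    8.]), array([ 529., -373.,    8.])]
cradle sc [array([ 532., -368.,    8.]), array([ 599., -355.,    8.]), array([ 581., -251.,    8.]), array([ 516., -260.,    8.])]
scene [(np.int32(197), array([326.4,   3.7])), (np.int32(1521), array([553.9,  93.3])), (np.int32(507), array([453.2, 231.4])), (np.int32(86), array([202.6, 291.9]))]
top [(np.int32(416), array([199.1, 197.1])), (np.int32(85), array([419. , 229.2])), (np.int32(175), array([  2.9, 315.9]))]
tube [397.  96.  83.] [0.6 0.6]
bottle [ 679. -118.   69.] [2.4 2.4]
jar [640. 239.  43.] [5.6 5.6]
key [ 556. -340.   85.] [0.4 0.4]
smallkey [ 502. -155.   87.] [1.5 1.5]
```

Run:
```python
from h import *
import pickle
V=[]
def shot(p,yaw,n):
    goto(p,[180,0,yaw]); wait(.25); o=get_obs(); im=get_image("wrist"); V.append((n,o,im)); cv2.imwrite(f"pics/{n}.png",im[:,:,::-1]); print(n,o["t"],o["tcp_pos"].round(1),o["joint_pos"].round(0))
shot([555,-325,215],90,"wc1"); shot([515,-325,215],90,"wc2")
for n,o,im in V: print([(a,c.round(1)) for a,c,_ in blobs(blue(im))])
shot([600,60,250],90,"wf1"); shot([550,80,250],90,"wf2")
pickle.dump(V,open("V.pkl","wb"))
a=np.hstack([V[0][2],V[2][2]]); cv2.imwrite("pics/w1.png",cv2.resize(a,(800,300),interpolation=cv2.INTER_AREA)[:,:,::-1])
```

```text
wc1 3.0667 [ 554.7 -325.5  215. ] [ -37.   15.   91.   -0.   74. -127.]
wc2 3.65 [ 515.7 -325.1  215.2] [ -39.   11.   95.    0.   73. -129.]
[(np.int32(342), array([301.3, 240.7]))]
[(np.int32(656), array([299.9, 283.7]))]
wf1 5.4167 [600.1  58.9 249.8] [ -1.   9.  94.  -0.  77. -91.]
wf2 6.05 [550.9  79.6 250.2] [  1.   3. 101.  -0.  76. -89.]
```

View pics/w1.png

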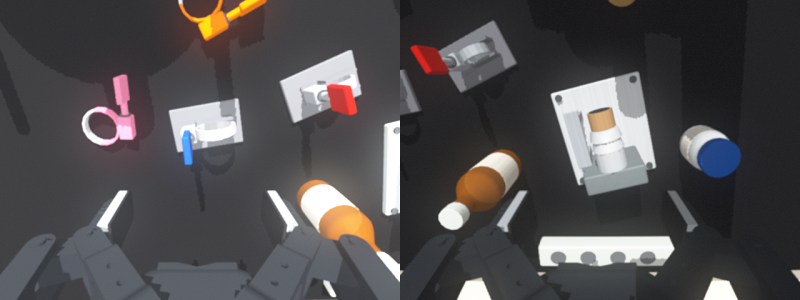

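```bash
cat > fit.py <<'E'
from h import *
import pickle
from scipy.optimize import minimize
U=3
def box(x0,x1,y0,y1,z0,z1): return np.array([[x,y,z] for x in(x0,x1) for y in(y0,y1) for z in(z0,z1)],float)
def cyl(x0,x1,r,cy,cz,n=24):
    a=np.linspace(0,2*np.pi,n);return np.array([[x,cy+r*np.cos(t),cz+r*np.sin(t)] for x in(x0,x1) for t in a])
def render(parts,c,shape):
    m=np.zeros((shape[0]*U,shape[1]*U),np.uint8)
    for P in parts:
        h=cv2.convexHull(((proj(P,c)+.5)*U-.5).astype(np.float32))
        cv2.fillConvexPoly(m,np.round(h*16).astype(np.int32),255,shift=4,lineType=cv2.LINE_AA)
    return cv2.resize(m,shape[::-1],interpolation=cv2.INTER_AREA).astype(float)/255
def fit(model,views,p0,step):
    def cost(p):
        c=0
        for m,cam in views:
            r=render(model(p),cam,m.shape);c+=1-np.minimum(r,m).sum()/np.maximum(r,m).sum()
        return c/len(views)
    s=np.vstack([p0]+[np.array(p0)+np.eye(len(p0))[i]*step[i] for i in range(len(p0))])
    for k in range(2):
        r=minimize(cost,s[0],method="Nelder-Mead",options=dict(initial_simplex=s,xatol=.02,fatol=1e-5,maxiter=300))
        s=np.vstack([r.x]+[r.x-np.eye(len(p0))[i]*step[i]/3 for i in range(len(p0))])
    return r.x,r.fun
CR=[box(-35,35,-67,43,0,8)]
CLAMP=[cyl(-7,7,29,0,37),box(-10,10,-50,-29,19,55)]
FX=[box(-120,55,-75,75,0,12),box(0,30,-45,45,12,105),cyl(-85,0,18,0,85),cyl(-30,0,22,0,85),np.vstack([cyl(-60,-59,19.5,0,85),cyl(-45,-44,23.5,0,85)]),np.vstack([cyl(-45,-44,19.5,0,85),cyl(-30,-29,23.5,0,85)]),box(-90,0,-54,-32,60,65.5)]
key=lambda p:[fr(p[0],p[1],p[3],box(-17,17,-4.5,4.5,-19,19),p[2])]
cra=lambda p:[fr(p[0],p[1],p[2],P) for P in CR+CLAMP]
fix=lambda p:[fr(p[0],p[1],p[2],P) for P in FX]
E
python3 - <<'E'
from fit import *
V=pickle.load(open("V.pkl","rb"));C=[cal("wrist",o) for _,o,_ in V]
kv=[];cv=[];fv=[];out=[]
for i,(n,o,im) in enumerate(V):
    h=cv2.cvtColor(im,cv2.COLOR_RGB2HSV);b=blue(im,(95,130),90,35)
    if i<2:
        kp=proj([556,-340,95],C[i])[0]
        m=np.zeros_like(b)
        for a,c,l in blobs(b): 
            if np.hypot(*(c-kp))<40: m|=l.astype(np.uint8)
        print("key area",m.sum());kv.append((m.astype(float),C[i]))
        roi=render([fr(549,-312,9,box(-50,50,-80,57,0,8))],C[i],m.shape)>0
        g=(h[...,2]>75)&(h[...,1]<70)
        cm=(roi&(g|(m>0)))
        cm=cv2.morphologyEx(cm.astype(np.uint8),cv2.MORPH_CLOSE,np.ones((5,5)))
        cv.append((cm.astype(float),C[i]))
    else:
        roi=render([fr(649,78,13.3,box(-135,70,-90,90,0,12)),fr(649,78,13.3,box(-90,30,-54,45,12,112))],C[i],b.shape)>0
        m=roi&(h[...,2]>75);m=cv2.morphologyEx(m.astype(np.uint8),cv2.MORPH_CLOSE,np.ones((7,7)));fv.append((m.astype(float),C[i]))
for z in [0,1]: 
  print("key v",z,fit(key,[kv[z]],[556,-340,95,8],[5,5,4,8]))
k,kf=fit(key,kv,[556,-340,95,8],[5,5,4,8]);print("key",k.round(2),kf)
mk=lambda p:cra(p)+key(k)
c,cf=fit(mk,cv,[549,-302,9],[5,5,4]);print("cradle",c.round(2),cf)
print("local key",fr(0,0,-c[2],[k[0]-c[0],k[1]-c[1],k[2]-37]).round(1))
for v in fv: print("fix1",fit(fix,[v],[649,78,13.3],[6,6,3]))
f,ff=fit(fix,fv,[649,78,13.3],[6,6,3]);print("fix",f.round(2),ff)
ims=[]
for i,(n,o,im) in enumerate(V):
    im=im[:,:,::-1].copy()
    m=(cv if i<2 else fv)[i%2][0].astype(np.uint8)
    cv2.drawContours(im,cv2.findContours(m,0,1)[0],-1,(0,0,255),1)
    for P in (mk(c) if i<2 else fix(f)): cv2.polylines(im,[cv2.convexHull(proj(P,C[i]).astype(np.float32)).round().astype(int)],1,(0,255,0),1)
    q=proj([*c[:2],37],C[i])[0] if i<2 else proj([*f[:2],40],C[i])[0]
    s=75 if i<2 else 115; x,y=int(q[0]),int(q[1]); cr=im[max(y-s,0):y+s,max(x-s,0):x+s]
    ims.append(cv2.resize(cr,(400,300)))
cv2.imwrite("pics/fit1.png",np.vstack([np.hstack(ims[:2]),np.hstack(ims[2:])]))
pickle.dump((k,c,f),open("P.pkl","wb"))
E
```

```text
key area 797
key area 829
key v 0 (array([ 563.43692329, -336.91884392,   82.77418638,    5.70018209]), np.float64(0.0845561227372903))
key v 1 (array([ 564.29006782, -336.96859561,   84.61168081,    6.61996378]), np.float64(0.08635980595349235))
key [ 562.52 -336.78   87.39    6.06] 0.09649701490218676
cradle [ 545.56 -304.36   -5.52] 0.38733803428161845
local key [ 20.  -30.6  50.4]
fix1 (array([647.81805769,  82.72376617,  13.94506773]), np.float64(0.0115304268631784))
fix1 (array([647.90263401,  83.01521836,  13.98985706]), np.float64(0.01576811503273423))
fix [647.88  82.81  13.9 ] 0.013809988166805676
```

View pics/fit1.png

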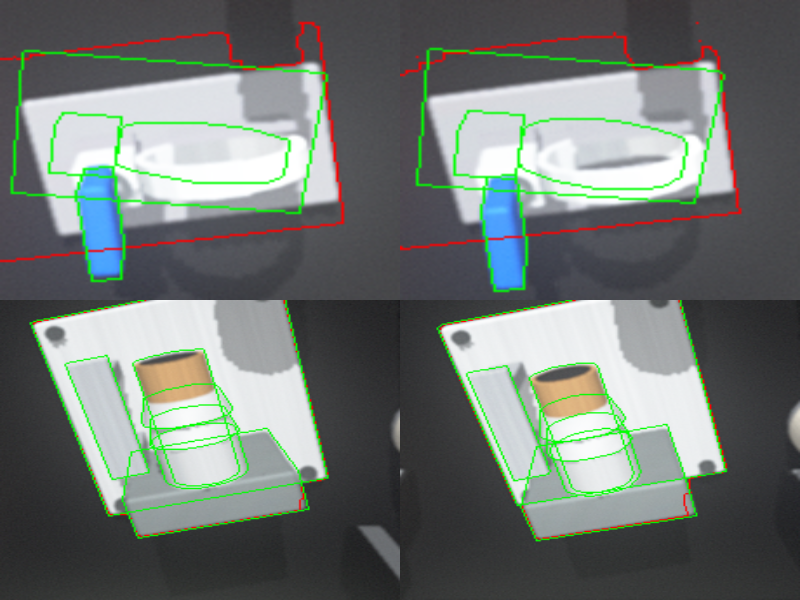

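Fixture fit is tight; the cradle mask was too permissive. Refit with a higher threshold.

Run:
```python
from fit import *
V=pickle.load(open("V.pkl","rb"))[:2];C=[cal("wrist",o) for _,o,_ in V];_,_,f=pickle.load(open("P.pkl","rb"))
kv=[];cv=[]
for i,(n,o,im) in enumerate(V):
    h=cv2.cvtColor(im,cv2.COLOR_RGB2HSV);kp=proj([562,-337,95],C[i])[0]
    b=blue(im,(95,130),110,60);m=np.zeros_like(b)
    for a,c,l in blobs(b):
        if np.hypot(*(c-kp))<40: m|=l.astype(np.uint8)
    kv.append((m.astype(float),C[i]));print("key",m.sum())
    roi=render([fr(549,-312,9,box(-55,55,-85,62,0,60))],C[i],m.shape)>0
    vals=h[...,2][roi];t,_=cv2.threshold(vals.reshape(-1,1),0,255,cv2.THRESH_OTSU);print("otsu",t)
    cm=roi&((h[...,2]>115)&(h[...,1]<70)|(m>0))
    cm=cv2.morphologyEx(cm.astype(np.uint8),cv2.MORPH_OPEN,np.ones((3,3)));cm=cv2.morphologyEx(cm,cv2.MORPH_CLOSE,np.ones((5,5)))
    cm=max(blobs(cm),key=lambda b:b[0])[2];cv.append((cm.astype(float),C[i]))
k,kf=fit(key,kv,[562,-337,95,7],[4,4,4,6]);print("key",k.round(2),kf)
k95,kf=fit(lambda p:key([p[0],p[1],95,p[2]]),kv,[562,-337,7],[4,4,6]);print("key z95",k95.round(2),kf)
kk=[k95[0],k95[1],95,k95[2]]
mk=lambda p:cra(p)+key(kk)
for j in (0,1): print(fit(mk,cv[j:j+1],[549,-302,9],[5,5,4]))
c,cf=fit(mk,cv,[549,-302,9],[5,5,4]);print("cradle",c.round(2),cf)
for q in (k[:3],kk[:3]): print("local key",fr(0,0,-c[2],[q[0]-c[0],q[1]-c[1],q[2]-37]).round(1))
ims=[]
for i,(n,o,im) in enumerate(V):
    im=cv2.resize(im[:,:,::-1],None,fx=3,fy=3,interpolation=3)
    cv2.drawContours(im,[x*3+1 for x in cv2.findContours(cv[i][0].astype(np.uint8),0,1)[0]],-1,(0,0,255),1)
    for P in mk(c): cv2.polylines(im,[cv2.convexHull(proj(P,C[i]).astype(np.float32)*3+1).round().astype(int)],1,(0,255,0),1)
    x,y=(proj([*c[:2],37],C[i])[0]*3).astype(int);ims.append(im[y-200:y+200,x-200:x+200])
cv2.imwrite("pics/fit2.png",np.hstack(ims))
pickle.dump((k,np.array(kk),c,f),open("P.pkl","wb"))
```

```text
key 765
otsu 153.0
key 794
otsu 150.0
key [ 564.3  -336.9    83.69    5.79] 0.10557727649117299
key z95 [ 559.97 -336.22    4.96] 0.12508366094813644
(array([ 551.10769658, -297.6536711 ,    9.75159373]), np.float64(0.019286833918720214))
(array([ 551.00525375, -297.59347385,    9.89408585]), np.float64(0.023553554026696677))
cradle [ 551.07 -297.63    9.78] 0.021498907013186352
local key [  6.4 -40.9  46.7]
local key [  2.2 -39.5  58. ]
```

View pics/fit2.png

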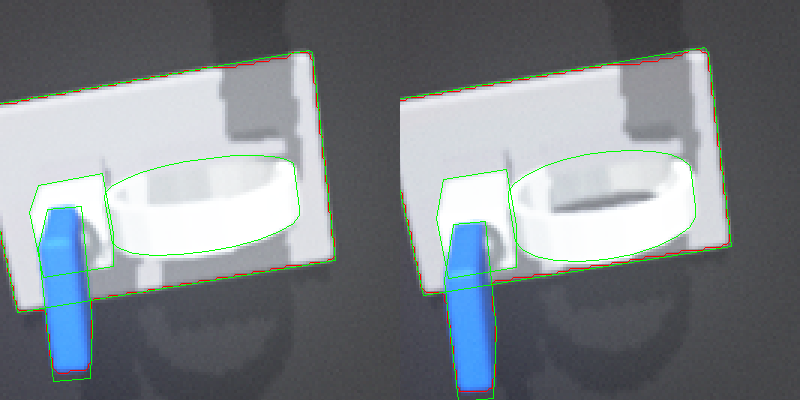

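Cradle fit is tight (IoU 98%), and the key lands on the screw axis within about 2 mm. Pick it up and move to the front of the tube.

Run:
```python
from fit import *
k,kk,c,f=pickle.load(open("P.pkl","rb"))
K=fr(c[0],c[1],c[2],[[0,-39.5,0]])[0];yaw=c[2]+90
goto([K[0],K[1],220],[180,0,yaw]);grip(40)
move_l([K[0],K[1],110],speed=200)
move_l([K[0],K[1],76.5],speed=80)
grip(0,60);wait(.2);o=get_obs();print("grip",o["t"],o["tcp_pos"].round(1),o["grip_width"],o["wrist_force"].round(1),o["moment"].round(2),o["joint_pos"].round(0))
move_l([K[0],K[1],100],speed=60);wait(.1);o=get_obs();print(o["grip_width"],o["wrist_force"].round(1),o["moment"].round(2))
move_l([K[0],K[1],225],speed=150)
Q=fr(f[0],f[1],f[2],[[-112,-39.5,0]])[0]
goto([Q[0],Q[1],225],[180,0,f[2]+90]);wait(.3)
o=get_obs();im=get_image("wrist");print(o["t"],o["tcp_pos"].round(1),o["grip_width"],o["wrist_force"].round(1),o["joint_pos"].round(0))
cv2.imwrite("pics/held.png",im[:,:,::-1])
pickle.dump((o,im),open("held.pkl","wb"))
cam=cal("wrist",o);g=im[:,:,::-1].copy();cc=fr(o["tcp_pos"][0],o["tcp_pos"][1],f[2],[[0,39.5,0]])[0];z=o["tcp_pos"][2]-39.3
for P in [cyl(-7,7,29,0,0),cyl(-7,7,26,0,0),box(-10,10,-50,-29,-18,18),box(-17,17,-44,-35,39,77)]:
    cv2.polylines(g,[cv2.convexHull(proj(fr(cc[0],cc[1],f[2],P,z),cam).astype(np.float32)).round().astype(int)],1,(0,255,0),1)
for P in fix(f): cv2.polylines(g,[cv2.convexHull(proj(P,cam).astype(np.float32)).round().astype(int)],1,(0,0,255),1)
cv2.imwrite("pics/held_o.png",g)
```

```text
grip 9.9917 [ 558.2 -336.9   77.1] 7.920398149633136 [ 0.4 -0.1  1.8] [-0.02 -0.06 -0.03] [ -37.   25.   94.   -0.   61. -137.]
8.464724412315292 [ 0.7 -0.  -1.9] [ 0.    0.   -0.02]
13.25 [548.9  16.7 225. ] 8.506888780230078 [-0.5 -0.8 -1.6] [  -6.    4.  103.   -0.   73. -109.]
```

View pics/held_o.png

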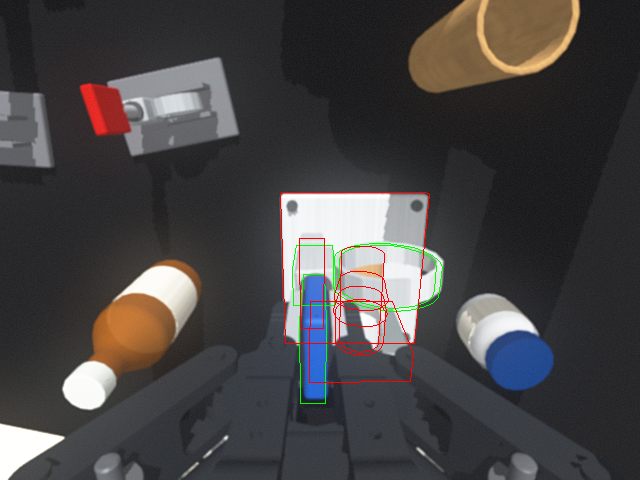

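The clamp is held as modelled: ring overlay at (388,275), key at (313,340). Descend and slide it on, watching the force.

Run:
```python
from fit import *
k,kk,c,f=pickle.load(open("P.pkl","rb"))
W=lambda x,y,z:(lambda q:[q[0],q[1],z])(fr(f[0],f[1],f[2],[[x,y,0]])[0])
L=lambda v:fr(0,0,-f[2],v)
Z=125
move_l(W(-112,-39.5,Z),speed=150);wait(.3)
o=get_obs();F0=o["wrist_force"];print(o["t"],F0.round(1),L(o["tcp_pos"]-[f[0],f[1],0]).round(1))
im=get_image("wrist");cv2.imwrite("pics/pre.png",im[:,:,::-1]);im=get_image("scene");cv2.imwrite("pics/pre_s.png",im[:,:,::-1])
for x in [-95,-85,-75,-65,-58,-51,-44,-37,-30,-23,-16,-11]:
    move_l(W(x,-39.5,Z),speed=60);o=get_obs();F=L(o["wrist_force"]-F0)
    print(x,L(o["tcp_pos"]-[f[0],f[1],0]).round(1),F.round(1),L(o["moment"]).round(2))
    if np.linalg.norm(F)>6: print("stop");break
im=get_image("scene");cv2.imwrite("pics/on_s.png",im[:,:,::-1]);o=get_obs();im=get_image("wrist");cv2.imwrite("pics/on_w.png",im[:,:,::-1]);print(o["t"],o["grip_width"])
pickle.dump((o,F0),open("on.pkl","wb"))
a=cv2.imread("pics/on_s.png")[200:320,320:460];a=cv2.resize(a,(420,360),interpolation=3)
b=cv2.imread("pics/on_w.png")[180:480,200:517]
cv2.imwrite("pics/on.png",np.hstack([a,cv2.resize(b,(380,360))]))
```

```text
14.4167 [ 0.7  0.3 -1.7] [-111.3  -39.7  126. ]
-95 [-94.5 -39.5 125. ] [-1.   0.4 -0.2] [-0.03  0.01  0.02]
-85 [-84.6 -39.5 125.1] [-0.8 -0.8  0. ] [ 0.    0.02 -0.01]
-75 [-74.5 -39.5 125.1] [-1.5 -0.5  0.6] [-0.02 -0.06  0.01]
-65 [-64.5 -39.6 125.1] [-0.  -0.2  0.5] [-0.04  0.02  0.04]
-58 [-57.6 -39.5 125.1] [-1.5 -0.2  0.2] [-0.04 -0.   -0.05]
-51 [-50.5 -39.6 125.1] [-1.1  0.7  0.8] [-0.06  0.05 -0.01]
-44 [-43.5 -39.6 125.1] [-0.6  0.7  0.6] [-0.02  0.09 -0.02]
-37 [-36.5 -39.6 125.1] [-0.9 -1.1  1.1] [-0.04  0.05 -0.06]
-30 [-29.5 -39.6 125.1] [-1.3  0.2  0.6] [-0.05  0.02 -0.04]
-23 [-22.6 -39.6 125.1] [-1.6  1.3  0.4] [-0.04 -0.01 -0.  ]
-16 [-15.6 -39.5 125.1] [-0.2 -0.7 -0.6] [-0.   -0.02 -0.02]
-11 [-10.7 -39.5 125. ] [-1.   0.1 -0. ] [-0.02  0.05  0.06]
18.0667 8.684152264686618
```

View pics/on.png

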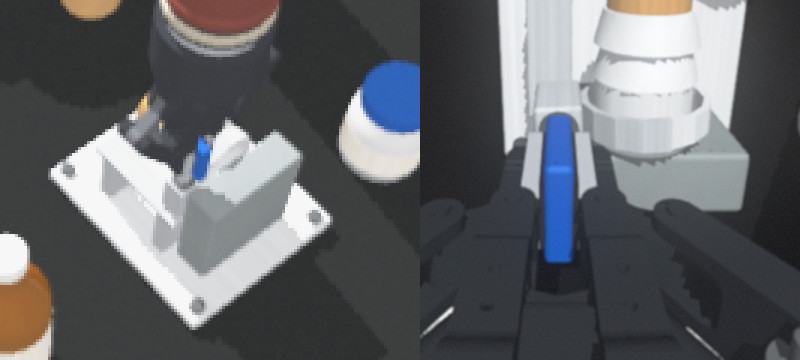

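Band on the seat, barbs behind it, still loose. Now move to flange contact and turn with compliant following.

Run:
```python
from fit import *
k,kk,c,f=pickle.load(open("P.pkl","rb"));_,F0=pickle.load(open("on.pkl","rb"))
W=lambda x,y,z:(lambda q:[q[0],q[1],z])(fr(f[0],f[1],f[2],[[x,y,0]])[0])
L=lambda v:fr(0,0,-f[2],v)
def force():
    F=[]
    for _ in range(4): wait(.02);o=get_obs();F.append(L(o["wrist_force"]-F0))
    return np.mean(F,0),o
x,y,Z=-10.7,-39.5,125
while x<-6.4:
    x+=.7;move_l(W(x,y,Z),speed=20);F,o=force();print("x",round(x,1),F.round(1))
    if F[0]<-3: break
yaw=f[2]+90
for s in np.arange(.15,2.96,.14):
    goto(W(x,y,Z),[180,0,yaw-np.degrees(s)]);F,o=force()
    print(round(s,2),"F",F.round(1),"Mz",o["moment"][2].round(2),"xy",round(x,1),round(y,1),"w",o["grip_width"].round(1),"q6",o["joint_pos"][5].round(),"t",round(o["t"],1))
    if np.linalg.norm(F)>45: print("STOP");break
    if abs(F[1])>2.5: y+=np.clip(F[1]*.08,-.8,.8)
    if abs(F[0])>5: x+=np.clip(F[0]*.05,-.5,.5)
im=get_image("wrist");cv2.imwrite("pics/turned.png",im[:,:,::-1])
pickle.dump((x,y,Z,s),open("turn.pkl","wb"))
```

```text
x -10.0 [-1.1 -0.2  0.4]
x -9.3 [-2.9  0.2  1.9]
x -8.6 [-6.2  0.1  3.8]Traceback (most recent call last):
  File "<stdin>", line 16, in <module>
AttributeError: 'float' object has no attribute 'round'
```

```bash
cat > turn.py <<'E'
from fit import *
k,kk,c,f=pickle.load(open("P.pkl","rb"));_,F0=pickle.load(open("on.pkl","rb"))
W=lambda x,y,z:(lambda q:[q[0],q[1],z])(fr(f[0],f[1],f[2],[[x,y,0]])[0])
L=lambda v:fr(0,0,-f[2],v)
def force():
    F=[]
    for _ in range(4): wait(.02);o=get_obs();F.append(L(o["wrist_force"]-F0))
    return np.mean(F,0),o
E
python3 - <<'E'
from turn import *
x,y,Z=-9.2,-39.5,125
yaw=f[2]+90
for s in np.arange(.15,2.96,.14):
    goto(W(x,y,Z),[180,0,yaw-np.degrees(s)]);F,o=force()
    print("%.2f F"%s,F.round(1),"Mz %.2f xy %.1f %.1f w %.1f q6 %.0f t %.1f"%(o["moment"][2],x,y,o["grip_width"],o["joint_pos"][5],o["t"]))
    if np.linalg.norm(F)>45: print("STOP");break
    if abs(F[1])>2.5: y+=np.clip(F[1]*.08,-.8,.8)
    if abs(F[0])>5: x+=np.clip(F[0]*.05,-.5,.5)
im=get_image("wrist");cv2.imwrite("pics/turned.png",im[:,:,::-1])
pickle.dump((x,y,Z,s),open("turn.pkl","wb"))
E
```

```text
0.15 F [-5.   1.9  1.7] Mz 0.00 xy -9.2 -39.5 w 8.5 q6 -98 t 19.7
0.29 F [-4.1  2.1  1.1] Mz 0.01 xy -9.5 -39.5 w 8.2 q6 -90 t 20.0
0.43 F [-4.2  2.4  0.1] Mz 0.04 xy -9.5 -39.5 w 8.3 q6 -82 t 20.4
0.57 F [-3.9  1.6 -0.3] Mz 0.09 xy -9.5 -39.5 w 8.2 q6 -74 t 20.7
0.71 F [-3.8  1.8 -0.9] Mz 0.05 xy -9.5 -39.5 w 8.6 q6 -66 t 21.0
0.85 F [-4.   1.9 -0.8] Mz 0.05 xy -9.5 -39.5 w 8.5 q6 -58 t 21.3
0.99 F [-4.7  2.  -1.2] Mz 0.04 xy -9.5 -39.5 w 8.3 q6 -50 t 21.7
1.13 F [-3.9  1.7 -1.1] Mz 0.08 xy -9.5 -39.5 w 8.9 q6 -42 t 22.0
1.27 F [-4.3  1.6 -0.7] Mz 0.02 xy -9.5 -39.5 w 8.3 q6 -34 t 22.3
1.41 F [-3.7  2.7 -0.4] Mz 0.04 xy -9.5 -39.5 w 8.4 q6 -26 t 22.6
1.55 F [-2.6  3.6 -1. ] Mz -0.04 xy -9.5 -39.3 w 8.4 q6 -18 t 23.0
1.69 F [-1.9  4.4 -1.2] Mz 0.02 xy -9.5 -39.0 w 8.1 q6 -10 t 23.3
1.83 F [-0.8  5.3 -1.4] Mz -0.07 xy -9.5 -38.6 w 8.4 q6 -2 t 23.6
1.97 F [-0.6  5.1 -1.7] Mz -0.02 xy -9.5 -38.2 w 8.3 q6 6 t 23.9
2.11 F [-0.8  4.7 -1.9] Mz 0.01 xy -9.5 -37.8 w 8.1 q6 14 t 24.3
2.25 F [-0.2  5.4 -1.9] Mz 0.05 xy -9.5 -37.4 w 8.4 q6 22 t 24.6
2.39 F [-0.1  5.3 -2.6] Mz -0.04 xy -9.5 -37.0 w 7.8 q6 30 t 24.9
2.53 F [ 0.2  5.3 -2.7] Mz -0.01 xy -9.5 -36.6 w 8.5 q6 38 t 25.2
2.67 F [ 1.   4.1 -3. ] Mz 0.07 xy -9.5 -36.2 w 8.5 q6 47 t 25.6
2.81 F [ 2.2  3.1 -3.9] Mz 0.08 xy -9.5 -35.8 w 8.4 q6 55 t 25.9
2.95 F [ 3.1  2.1 -5.2] Mz 0.17 xy -9.5 -35.6 w 8.4 q6 63 t 26.2
```

View pics/turned.png

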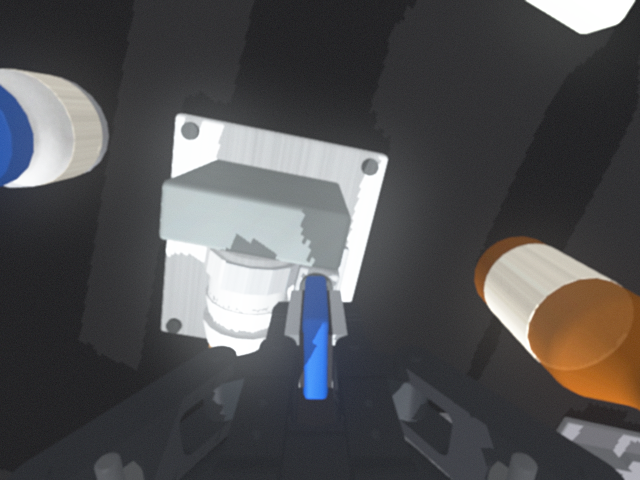

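Moment is just starting to rise as the band binds. Turn on a little further, hold, release and check.

Run:
```python
from turn import *
x,y,Z,s=pickle.load(open("turn.pkl","rb"));yaw=f[2]+90
for s in [3.05,3.15,3.25]:
    goto(W(x,y,Z),[180,0,yaw-np.degrees(s)]);F,o=force()
    print("%.2f F"%s,F.round(1),"Mz %.2f xy %.1f %.1f w %.1f t %.1f yaw %.1f"%(o["moment"][2],x,y,o["grip_width"],o["t"],o["ee_rot"][2]))
    if abs(F[1])>2.5: y+=np.clip(F[1]*.08,-.8,.8)
wait(.4)
grip(30);wait(.3);o=get_obs();print(L(o["wrist_force"]-F0).round(1),o["grip_width"])
move_l(W(x,y,Z+60),speed=100)
goto(W(-60,y,230),[180,0,yaw-180+5]);wait(.3)
o=get_obs();im=get_image("wrist");print(o["t"],o["joint_pos"].round(0));cv2.imwrite("pics/done.png",im[:,:,::-1]);pickle.dump((o,im),open("done.pkl","wb"))
cam=cal("wrist",o);g=cv2.resize(im[:,:,::-1],None,fx=3,fy=3,interpolation=3)
m=blue(im,(95,130),110,60);kp=proj(W(x,y,143),cam)[0];mm=np.zeros_like(m)
for a,cc,l in blobs(m):
    if np.hypot(*(cc-kp))<60: mm|=l.astype(np.uint8)
r,e=fit(lambda p:key([p[0],p[1],142,p[2]]),[(mm.astype(float),cam)],[*W(x,y,0)[:2],f[2]-150],[4,4,8])
kl=fr(0,0,-f[2],[r[0]-f[0],r[1]-f[1],0]);print("key local",kl.round(1),"screw~",np.radians(f[2]-r[2]),e)
for X,col in [(-15,(0,255,0)),(-8,(0,0,255))]:
    P=fr(f[0],f[1],f[2],cyl(X-7,X+7,29,kl[1]+39.5,84.5))
    cv2.polylines(g,[cv2.convexHull(proj(P,cam).astype(np.float32)*3+1).round().astype(int)],1,col,1)
u,v=(proj(W(-20,-15,85),cam)[0]*3).astype(int);u=max(u,300);v=max(v,250);cv2.imwrite("pics/done_c.png",g[v-250:v+250,u-300:u+300])
```

```text
3.05 F [ 4.2  0.8 -5.6] Mz 0.17 xy -9.5 -35.6 w 8.3 t 26.6 yaw -70.7
3.15 F [ 4.3  0.4 -5.1] Mz 0.09 xy -9.5 -35.6 w 8.5 t 26.9 yaw -76.4
3.25 F [ 4.   0.1 -6.2] Mz 0.22 xy -9.5 -35.6 w 8.3 t 27.2 yaw -82.1
[-0.8 -0.8  1. ] 30.044357785468424
29.6833 [-3. 10. 96.  0. 74. 68.]
key local [ -9.2 -35.1   0. ] screw~ 2.7426519390634136 0.19292403263691427
```

View pics/done_c.png

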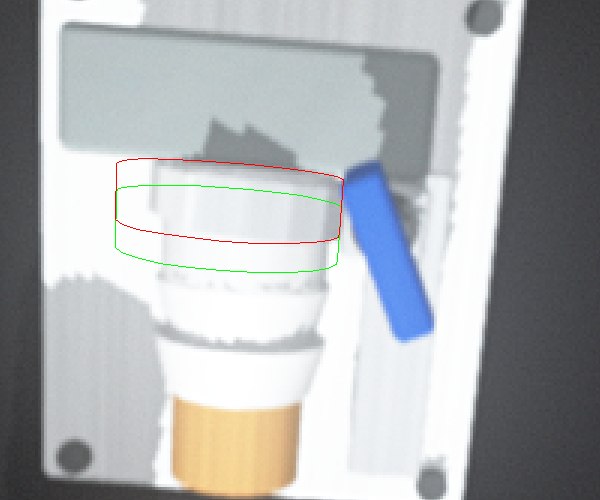

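The key sprang back from about 3.25 to 2.74 rad, so the band is bound. It sits against the flange, about 6 mm along the collar from the seat's middle and 7 mm in all. The gripper is clear, so I'll hand in.

Run:
```python
from station import *
o=get_obs();print(o["t"],o["wrist_force"].round(1));print(sign_off())
```

```text
29.7333 [ 0.4 -0.2  0.8]
the job is handed in; nothing more can be done
None
```

The blue-keyed clamp is on the seat, tightened and released. I handed the job in at about 29.7 s of the 64 s, and the hand-in returned no verdict.

**What I did:** I lifted the clamp out of its cradle by the key and slid it loose over the tube and barbs with less than about 2 N of side force. I then brought it up against the flange, turned the key clockwise to a commanded 3.25 rad while following the sideways force, and let go.

**Last checks:**
- **Position:** from the key's measured place, the clamp is about 6 mm past the seat's middle along the collar and 7 mm away in all. The limits are 9.5 mm and 12 mm.
- **Tightness:** after release the key read about 2.74 rad, so it had sprung back from a bound band. You said to expect about 2.6. My fit to the key was loose (overlap about 80%), so treat the reading as good to roughly 0.1–0.2 rad.
- **Gripper:** it was clear of everything, with the wrist force near zero.

**Not measured:** I could not measure the strap's contact force directly; I infer it from the spring-back. I didn't re-measure the small clamp, bottle, spare tube and jar at the end. The planned path stayed clear of them, and I felt no unexpected contact.

**Disagreements:**
- With its height left free, the key fit in the cradle came out about 11 mm too low. I used the cradle fit instead, which put the key on the screw's axis within about 2 mm.
- The ring touched the flange about 2 mm earlier than the fixture fit predicted.

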